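# Hold the recessed zero button of a torque tester with a screwdriver

### The job

Zero the bench torque tester: turn its knob clockwise until it clicks over its detent, so that the shutter on the knob swings clear of the round hole in the tester's top. Then take the screwdriver that stands upright in the block, put its blade down through the hole and push the recessed button at the bottom fully down. Finish while still gripping the screwdriver and holding the button down with it; leave the other things on the bench where they are.

Things in the scene. Friction and masses are not known exactly. Their poses are not given: they have to be found in the camera images.
- tester: bench torque tester, a fixed flat grey box 130 x 220 x 50 mm (x, y, z); origin at the centre of its underside on the bench, z up, its x axis to the back, y along its length. On its top: the black knob with its shutter at (15, 45) mm in x, y, the hole at (15, -15) mm, a flat dark display at (2, -70) mm and a 10 mm high steel socket at (-42, 85) mm
- knob_grip (a point): on the vertical axis of the knob, at grip height, 78 mm above the bench. The grip is an upright black bar 42 mm long, 14 mm thick, from 61 to 89 mm above the bench, on a 42 mm disc; its length lies along the point's y axis, pinch it across x. A 3 mm thick aluminium shutter, 28 mm wide at its round end, reaches 60 mm from the axis along -y, 5 to 8 mm above the tester's top; it turns with the knob
- knob (a joint): angle of the knob, rad: 0 at the start (shutter over the hole); it grows as the knob is turned clockwise seen from above, to a stop at 1.2. A sprung detent holds it at 0 and at 1.2: it takes about 0.13 N m to leave 0, less on the way, and the knob tips over at 0.6 rad; beyond that it runs on to 1.2 by itself if it is let go, before that it springs back to 0
- aperture (a point): centre of the mouth of the round hole in the tester's top, 50 mm above the bench: 16 mm across, vertical; covered by the shutter until the knob is turned
- button_top (a point): centre of the top of the recessed black button, a disc 13 mm across in the hole, 22 mm below the tester's top (28 mm above the bench) when up
- zero_button (a joint): how far the button is pushed down, m: 0 up, 0.005 fully down at its stop; it springs back; about 1.5 N to start moving and 5 N when fully down
- stand: fixed wooden block 64 x 64 x 60 mm with a 72 x 72 x 3 mm rubber foot; origin at the centre of its underside on the bench, z up; a vertical hole 8 mm across and 57 mm deep in the middle of its top holds the screwdriver
- driver_handle (a point): centre of the handle of the screwdriver that stands in the block, blade down: a point on its axis 108 mm from the blade's end. The screwdriver is 136 mm long, 46 g: a plastic handle 80 mm long, up to 24 mm across, above a steel shaft 4.2 mm across and 56 mm long. The point's y axis runs along the screwdriver toward the handle's free end (upward at the start)
- driver_tip (a point): end of the screwdriver's blade, 4 mm across; same axes as driver_handle
- micrometer: micrometer with a bow-shaped frame, 60 x 154 x 16 mm, lying loose; leave it
- plug_gauge_1: steel plug gauge, 15 x 84 mm, lying loose; leave it
- plug_gauge_2: steel plug gauge, 15 x 84 mm, lying loose; leave it
- sample_bush_1: small turned bush, 24 mm across, 22 mm high; leave it
- sample_cone: small turned cone, 22 mm across, 26 mm high; leave it
- hex_key: hex key, 34 x 98 x 8 mm, lying loose; leave it
- marker_3: felt marker, 14 x 132 x 15 mm, lying loose; leave it
- screwdriver_red: longer screwdriver, 23 x 171 x 21 mm, lying on the bench; leave it

How it is judged (in metres and radians):
On the way, in this order (a step that is already met when the one before it is completed fails the run):
1. the knob has clicked over its detent and the shutter is open (value of joint knob above 1.05 rad), for 0.2 s.
2. the recessed button is held fully down with the screwdriver (value of joint zero_button above 0.004 m and contact force between driver and zero_button above 2 N), for 0.5 s.
At the end, for the whole second after the job is handed in: the knob stands past its click (over 1.05 rad), the screwdriver gripped by the fingers has its blade in the hole and presses the button (over 2 N), the button is down by more than 4 of its 5 mm, the screwdriver is within 20 degrees of upright (all of step 2 and value of joint knob above 1.05 rad and contact force between the fingers and driver above 2 N and horizontal distance between driver_tip and aperture below 0.008 m and angle between driver_handle's own y axis and vertical below 0.35 rad); the arm keeps its last pose, push and grip.
It fails at once if one of the other things on the bench is moved by more than 30 mm (distance of any of micrometer, plug_gauge_1, plug_gauge_2, sample_bush_1, sample_cone, hex_key, marker_3, screwdriver_red from where it was at the start of the episode above 0.03 m).
It also fails if it takes over 56 s, if anything falls off the work surface, if the arm or the gripper's body presses on something with over 40 N, if the wrist force passes 120 N, or if a joint passes its speed limit or range.

### The arm

A 6-joint arm with a two-finger parallel gripper is mounted at the origin on a cart in front of the work surface, level with it; the furniture and walls round the work are solid. World frame = base frame: x ahead of the robot, y to its left, z up, the work surface at z = 0. Lengths are in mm, angles in rad, forces in N, time in s.
With the tool pointing down it reaches from about 375 to 750 mm from the base axis. Payload 9 kg.
Tool frame: the origin (TCP) lies midway between the tips of the shut fingers; the grasp point (between the pads) lies 19 mm behind it; z points along the fingers, y is the line along which they close (so a half turn about z gives the same grasp; the last joint's range is limited). The gripper opens to 85 mm and grips with 20 to 120 N. Pads are 22 mm wide; open, the fingers measure 114 mm over their backs; the gripper's body (76 mm by 85 mm) begins 54 mm behind the grasp point. The pads swing forward as they close: fully open they stand 13 mm farther back than shut.
Start: joints at [-1.456, 0.104, 0.097, 1.564, 0, 1.353], TCP at [196.025, -567.107, 231.331] pointing down, gripper open.
Joint ranges: [-2.99, 2.99], [-0.84, 1.86], [-1.1, 1.16], [-1.84, 2.11], [-1.51, 1.56], [-3.14, 3.14]. Speed limits (rad/s): [2.22, 2.22, 2.57, 3.14, 3.14, 3.14].

### API

Orientations are given as a unit quaternion [w, x, y, z].
In Python, from plant import manip, snapshot, camera_info, workorder, outline_of, mark_of gives the robot as it stands. The module is installed in compiled form; this text tells all that it offers.
- The arm moves only by the tool send_rows, never from a script. Its argument "moves" is a list of rows, each an object of numbers: "dx", "dy", "dz": the shift along the tool's x, y, z in mm; "wx", "wy", "wz": the turn, a rotation vector about the tool's x, y, z in rad; "claw": the finger opening in mm, from 0 to 85.4. In form: [{"dx": .., "dy": .., "dz": .., "wx": .., "wy": .., "wz": .., "claw": ..}, ...]. A call has 1 to 8 rows; each row is the pose to reach, as a shift and turn from the pose commanded when the call began, along the tool's axes at that moment; what a row does not reach only later rows make up. A row lasts 1/8 s, in which the tool goes at most 62.5 mm and 10.7 degrees, less where a joint would pass 70% of its speed; a pose out of reach is approached as far as the arm can. A call with a gripper value outside its range is refused whole. The fingers move at their own pace and stop on an object; "force" is the grip in N (left out, the last holds). Time passes only in rows, so rows that repeat a pose let the fingers close. It gives the time, the measured TCP pose, the force, the opening and the grip force at its end, in the units of the state.
- manip.observe(): the state, without advancing time (a new reading comes with each control period).
- snapshot(name): name is "side" or "top"; returns the picture (480x640x3 uint8, red, green, blue); there is no depth.
- camera_info(name): a dict with "intrinsics" (3x3 intrinsics, pixels), "world_to_cam" (4x4, takes a point from world to camera coordinates). Camera axes: x right, y up, looking along -z (the intrinsics and any distortion apply to the point x, -y, -z); pixel columns grow to the right and rows downward; lengths in mm; the calibration is good to about 2 mm. A picture is of the moment at which its call begins. camera_info takes no time and is no camera call.
- workorder.finish_job(): hands the job in; it is judged then, once.
Trained networks look in the newest picture that a camera, given by its name, has taken for a name from the list of things; names that differ only in an ending like _2 or _b are one class to them, and where a whole thing is asked for, a point or a joint stands for the part that bears it (a point fixed in the world has none). Each returns a list of dicts, best first, with "p" (0 to 1); they miss things now and then, are a little off and sometimes report something else, mostly with a low value. They report only what shows in the picture. A call takes as long as a camera call.
- outline_of(target, camera): "pixels" (480x640 bool, what is visible of it).
- mark_of(target, camera): "at" ([x, y, z] in mm, in the coordinates of the camera as it stood for that picture, good to about 4 mm: a listed point, or the origin of a listed thing).
The state is a dict: "time": time; "joints": joint angles; "joint_vel": joint speeds; "joint_torque": joint torques, N m; "position": TCP position; "tcp_rot": TCP orientation; "ft_force": force on the tool from outside, world axes, zero at the start; "moment": the same for the moment, N m; "finger_gap": opening from 0.0 (shut) to 1.0 (fully open); "grasp_force": force on a finger pad.
Only numpy, scipy, OpenCV 4.12 (cv2) and the standard library are available. Lean on these libraries where they do the work, as an engineer would, in place of code of your own. Each camera call takes 0.05 s, during which the arm holds its last target. There are 200 camera calls.

## Working session

There is one attempt and no reset: what is moved stays moved. The work goes in short steps, Python scripts to look and compute and a tool call to move; the robot and the scene stay as the last step left them, time stands still between calls to the robot, and variables do not carry over. Pictures are saved under pics/ and viewed, at most 10 in all, crops included, and the job is handed in when it is done.

Besides the shell and the picture viewer there is one more tool, called after "Call:" in YAML: its name, and indented under it one key for each argument. send_rows: Moves the arm, as the interface text tells. Its arguments: {"type":"object","properties":{"moves":{"type":"array","items":{"type":"object","properties":{"dx":{"type":"number"},"dy":{"type":"number"},"dz":{"type":"number"},"wx":{"type":"number"},"wy":{"type":"number"},"wz":{"type":"number"},"claw":{"type":"number"}}}},"force":{"type":"number"}},"required":["moves"]}

```bash
mkdir -p pics
cat > h.py <<'E'
import numpy as np, cv2
from plant import manip, snapshot, camera_info, workorder, outline_of, mark_of
def cam2w(p,c):
    T=np.array(camera_info(c)["world_to_cam"]); return (np.linalg.inv(T)@np.r_[p,1])[:3]
def proj(w,c):
    i=camera_info(c);T=np.array(i["world_to_cam"]);q=(T@np.r_[w,1])[:3]*[1,-1,-1]
    u=np.array(i["intrinsics"])@q; return u[:2]/u[2]
def ray(px,c):
    i=camera_info(c);T=np.linalg.inv(np.array(i["world_to_cam"]))
    d=np.linalg.inv(np.array(i["intrinsics"]))@np.r_[px,1]*[1,-1,-1]
    d=T[:3,:3]@d; return T[:3,3],d/np.linalg.norm(d)
def tri(pa,ca,pb,cb):
    o1,d1=ray(pa,ca);o2,d2=ray(pb,cb)
    s=np.linalg.lstsq(np.c_[d1,-d2],o2-o1,rcond=None)[0]
    a=o1+s[0]*d1;b=o2+s[1]*d2; return (a+b)/2,np.linalg.norm(a-b)
def onz(px,c,z):
    o,d=ray(px,c); return o+d*(z-o[2])/d[2]
E
python3 - <<'E'
from h import *
np.set_printoptions(precision=1,suppress=True)
print(manip.observe())
for c in ("side","top"):
    im=snapshot(c); cv2.imwrite(f"pics/{c}0.png",im[:,:,::-1])
    i=camera_info(c); print(c,i.keys(),np.array(i["intrinsics"]).tolist(),np.linalg.inv(np.array(i["world_to_cam"])))
    for t in ["tester","knob_grip","aperture","driver_handle","driver_tip","stand","button_top"]:
        for r in mark_of(t,c)[:2]: w=cam2w(r["at"],c); print(t,r["p"],w,proj(w,c))
E
```

```text
{'time': 0.0, 'joints': array([-1.5,  0.1,  0.1,  1.6, -0. ,  1.4]), 'joint_vel': array([-0., -0., -0.,  0.,  0.,  0.]), 'joint_torque': array([ -0. , -55.7,  50.4,   0. ,  -0. ,   0. ]), 'position': array([ 196. , -566.7,  230.5]), 'tcp_rot': array([-0. ,  1. ,  0.2,  0. ]), 'ft_force': array([-0.6, -0.6, -0.5]), 'moment': array([0., 0., 0.]), 'grasp_force': 0.0, 'finger_gap': 0.9968626254878596}
side dict_keys(['intrinsics', 'world_to_cam']) [[463.37391203562737, 0.0, 322.2227978051092], [0.0, 463.37391203562737, 242.54861009397197], [0.0, 0.0, 1.0]] [[ -0.9  -0.3   0.4 948.9]
 [  0.5  -0.5   0.7 813.7]
 [  0.    0.8   0.6 789.6]
 [  0.    0.    0.    1. ]]
tester 0.64 [526.  176.1   1.3] [337.  316.7]
knob_grip 0.82 [527.8 225.   77.7] [349.1 306.2]
knob_grip 0.23 [520.7 175.9   1.9] [338.9 315.6]
aperture 0.88 [532.5 163.1  47.5] [332. 300.]
driver_handle 0.71 [ 470.1 -216.9  114. ] [280.1 194.3]
driver_tip 0.39 [ 510.7 -108.     2.2] [286.9 250.4]
stand 0.8 [ 470.2 -218.9    3.4] [281.7 226.1]
button_top 0.62 [ 347.4 -241.6    2.4] [313.7 211.3]
top dict_keys(['intrinsics', 'world_to_cam']) [[448.6797454326173, 0.0, 318.0874742048622], [0.0, 448.6797454326173, 237.10564645153698], [0.0, 0.0, 1.0]] [[  -0.     1.    -0.1  374.5]
 [  -1.    -0.     0.     5.5]
 [   0.     0.1    1.  1405.6]
 [   0.     0.     0.     1. ]]
tester 0.61 [520.8 177.1  -1.7] [261.5 217.5]
knob_grip 0.74 [528.1 225.1  73.8] [242.2 212.7]
aperture 0.76 [535.4 163.5  47.8] [263.9 211. ]
driver_handle 0.5 [ 469.  -217.8  116.9] [393.7 228.8]
stand 0.81 [ 471.6 -218.7    0.3] [387.6 230.8]
```

View pics/side0.png

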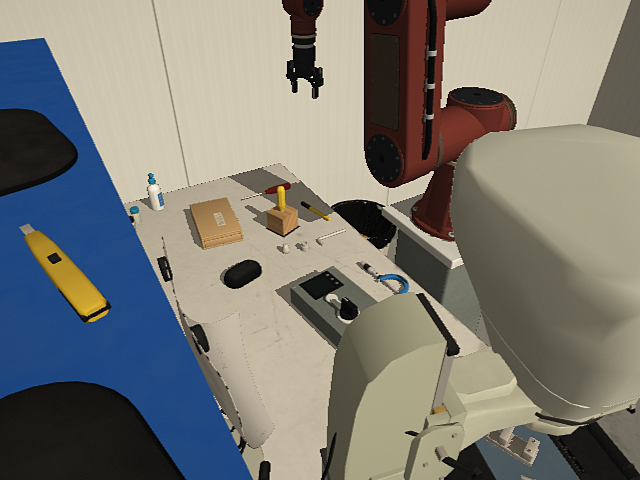

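View pics/top0.png

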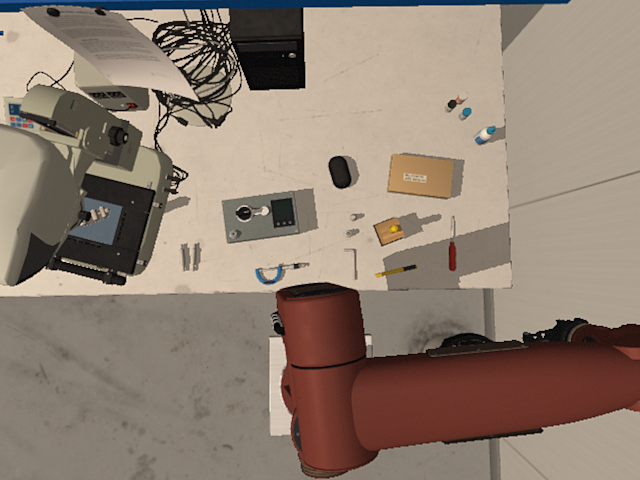

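The side view shows the tester at about (335,310), its knob at (348,308) and the yellow driver at (281,205). In the top view they are at (262,217), (243,212) and (395,229). The network marks agree with both, so I'll refine the yaw and the driver axis from the outlines.

```bash
cat > m.py <<'E'
from h import *
from scipy.optimize import minimize
np.set_printoptions(precision=2,suppress=True)
O={}
for c in ("top","side"):
    im=snapshot(c)
    for t in ("tester","driver_handle","stand","knob"):
        r=outline_of(t,c)
        if r: O[t,c]=r[0]["pixels"]; ys,xs=np.nonzero(O[t,c]); print(t,c,r[0]["p"],len(xs),xs.mean(),ys.mean(),xs.min(),xs.max(),ys.min(),ys.max())
def box(p,lx,ly,h):
    c,s=np.cos(p[2]),np.sin(p[2])
    return [(p[0]+c*a-s*b,p[1]+s*a+c*b,z) for a in(-lx/2,lx/2) for b in(-ly/2,ly/2) for z in(0,h)]
def cost(p,t,dims,cams):
    e=0
    for c in cams:
        P=np.array([proj(w,c) for w in box(p,*dims)]); hull=cv2.convexHull((P*16).astype(np.float32)).round().astype(np.int32)
        m=np.zeros((480,640),np.uint8); cv2.fillConvexPoly(m,hull,255,cv2.LINE_AA,4)
        e+=np.abs(m/255.-O[t,c]).sum()/O[t,c].sum()
    return e
for t,x0,d in (("tester",[523,177,.11],(130,220,50)),):
  for cams in (("top",),("top","side")):
    r=minimize(cost,x0,args=(t,d,cams),method="Nelder-Mead",options=dict(initial_simplex=np.array([x0,[x0[0]+8,x0[1],x0[2]],[x0[0],x0[1]+8,x0[2]],[x0[0],x0[1],x0[2]+.1]]),xatol=.01,fatol=1e-4))
    p=r.x;c,s=np.cos(p[2]),np.sin(p[2]);R=np.array([[c,-s],[s,c]])
    print(t,cams,p,r.fun,"knob",p[:2]+R@[15,45],"hole",p[:2]+R@[15,-15])
# driver: centroid of handle mask both views
f=lambda k:np.array(np.nonzero(O[k]))[::-1].mean(1)
print("driver tri",tri(f(("driver_handle","top")),"top",f(("driver_handle","side")),"side"))
for t in ("knob_grip","aperture","driver_handle","stand"):
  print(t,*[cam2w(r["at"],c) for c in("top","side") for r in mark_of(t,c)[:1]])
E
python3 m.py
python3 - <<'E'
from h import *
a=cv2.imread("pics/side0.png")[255:355,280:400]; b=cv2.imread("pics/top0.png")[180:250,215:325]
cv2.imwrite("pics/crop0.png",np.hstack([cv2.resize(a,(400,333)),cv2.resize(b,(400,333),interpolation=2)]))
E
```

```text
tester top 0.71 3174 260.6291745431632 217.2451165721487 222 299 191 243
stand top 0.65 539 388.569573283859 231.67161410018554 374 404 218 245
knob top 0.53 284 250.27464788732394 212.5 236 267 207 220
tester side 0.65 3627 330.31541218637994 301.3449131513648 291 376 266 344
driver_handle side 0.71 163 281.07975460122697 197.66871165644173 277 285 186 211
stand side 0.9 750 282.36266666666666 220.30266666666665 267 298 206 236
knob side 0.8 453 343.9933774834437 306.43487858719647 326 358 294 319
tester ('top',) [518.25 174.28   0.12] 0.0593325673054351 knob [527.55 220.8 ] hole [534.99 161.26]
tester ('top', 'side') [517.8  173.01   0.12] 0.6072465771123867 knob [527.51 219.44] hole [534.43 159.84]Traceback (most recent call last):
  File "m.py", line 27, in <module>
    print("driver tri",tri(f(("driver_handle","top")),"top",f(("driver_handle","side")),"side"))
                           ~^^^^^^^^^^^^^^^^^^^^^^^^^
  File "m.py", line 26, in <lambda>
    f=lambda k:np.array(np.nonzero(O[k]))[::-1].mean(1)
                                   ~^^^
KeyError: ('driver_handle', 'top')
```

View pics/crop0.png

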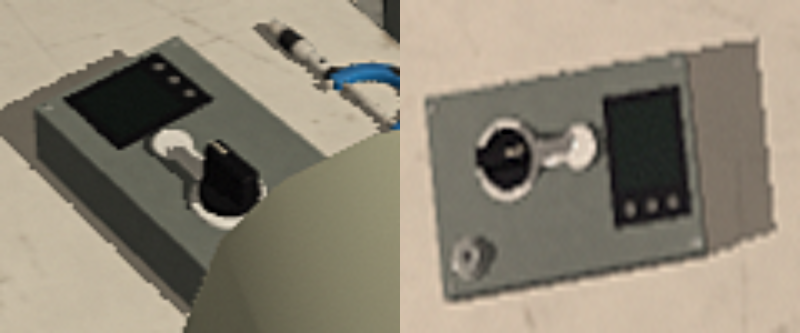

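The crops show the bar aligned with the shutter, which covers the hole. The disc is at about top pixel (243.9,213.2), the shutter end at (263.4,210.7), and the bar's top edge at side pixel (346.6,301.5). I'll check these, then measure the driver the same way.

Run:
```python
from h import *
np.set_printoptions(precision=1,suppress=True)
print("disc",onz((243.4,212.7),"top",60),"shut end",onz((263,210.2),"top",58),"bar top side",onz((346.6,301.5),"side",89))
for c in("top","side"):
  im=snapshot(c)
  hsv=cv2.cvtColor(im,cv2.COLOR_RGB2HSV); m=cv2.inRange(hsv,(20,170,120),(32,255,255))
  win=np.zeros_like(m)
  if c=="top": win[212:248,372:410]=1
  else: win[175:215,270:292]=1
  ys,xs=np.nonzero(m*win); print(c,len(xs),xs.mean(),ys.mean(),xs.min(),xs.max(),ys.min(),ys.max())
  for y in sorted(set(ys))[::3]: print(y,xs[ys==y].min(),xs[ys==y].max(),end="; ")
  print()
  for t in ("knob_grip","aperture","driver_handle","stand"): print(t,*[cam2w(r["at"],c) for r in mark_of(t,c)[:1]])
for z in(56,136,193-60): print(z,proj((470,-218,z),"top"),proj((470,-218,z),"side"))
im=cv2.imread("pics/top0.png")
a=im[205:255,365:425];b=cv2.imread("pics/side0.png")[180:245,250:310]
cv2.imwrite("pics/crop1.png",np.hstack([cv2.resize(a,(400,333)),cv2.resize(b,(400,433))[:333]]))
```

```text
disc [529.7 223.8  60. ] shut end [536.5 164.9  58. ] bar top side [531.2 219.7  89. ]
top 60 393.06666666666666 228.6 388 398 225 232
225 393 396; 228 389 398; 231 389 396; 
knob_grip [528.6 221.5  75.8]
aperture [540.4 164.4  48. ]
driver_handle [ 470.9 -222.4  113. ]
stand [ 470.9 -220.7   -2.4]
side 162 281.14814814814815 197.8827160493827 277 285 186 211
186 279 282; 189 277 283; 192 278 284; 195 278 284; 198 278 284; 201 279 284; 204 279 285; 207 280 284; 210 281 284; 
knob_grip [528.  225.8  76.1]
aperture [533.9 162.   47.1]
driver_handle [ 470.3 -216.2  115.2]
stand [ 468.2 -219.2    0.9]
56 [390.3 230. ] [281.  211.4]
136 [394.9 227.9] [279.6 187.3]
133 [394.7 228. ] [279.6 188.3]
```

View pics/crop1.png

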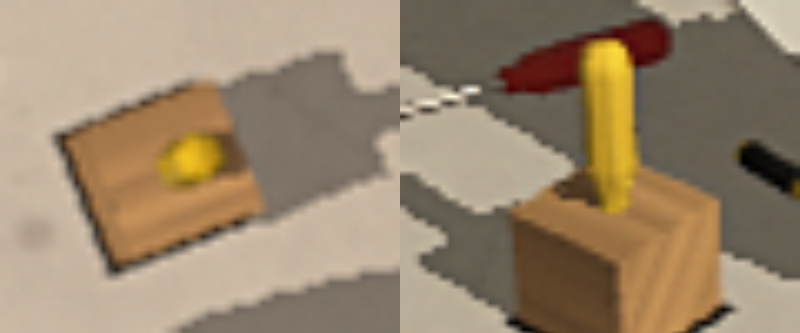

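The driver stands upright at about (470,-218), the knob is at about (528.8,223) and the hole at about (535.8,163), with the tester yawed about 0.117 rad. Next I'll work out the tool-frame shifts.

```bash
cat > go.py <<'E'
from h import *
from scipy.spatial.transform import Rotation as Ro
np.set_printoptions(precision=3,suppress=True)
def go(p,ydir=None):
    s=manip.observe(); q=s["tcp_rot"]; R=Ro.from_quat([q[1],q[2],q[3],q[0]])
    d=R.inv().apply(np.array(p)-s["position"])
    print("t",s["time"],"pos",s["position"],"gap",s["finger_gap"],"f",s["ft_force"],"g",s["grasp_force"],"j",s["joints"])
    print("R",R.as_matrix().tolist()); print("target",p,"shift",d)
    if ydir is not None:
        for sg in (1,-1):
            y=sg*np.array([np.cos(ydir),np.sin(ydir),0]); z=np.array([0,0,-1.]); M=np.c_[np.cross(y,z),y,z]
            print("rotvec",(R.inv()*Ro.from_matrix(M)).as_rotvec())
E
python3 -c "
from go import *
go((529,223,200),.117); go((480,-150,230))"
```

```text
t 1.8 pos [ 196.016 -567.123  231.351] gap 0.9990512361934452 f [ 0.022 -0.826 -0.173] g 0.0 j [-1.456  0.104  0.097  1.564  0.     1.353]
R [[0.9451421346326467, 0.3266593711954017, 2.3500398585551106e-05], [0.32665937121145877, -0.9451421246612304, -0.00013925009782950852], [-2.3276132746351877e-05, 0.00013928776013556133, -0.9999999900285708]]
target (529, 223, 200) shift [ 572.82  -638.011   31.249]
rotvec [ 0.     0.    -1.355]
rotvec [ 0.    -0.     1.787]
t 1.8 pos [ 196.016 -567.123  231.351] gap 0.9990512361934452 f [ 0.022 -0.826 -0.173] g 0.0 j [-1.456  0.104  0.097  1.564  0.     1.353]
R [[0.9451421346326467, 0.3266593711954017, 2.3500398585551106e-05], [0.32665937121145877, -0.9451421246612304, -0.00013925009782950852], [-2.3276132746351877e-05, 0.00013928776013556133, -0.9999999900285708]]
target (480, -150, 230) shift [ 404.663 -301.475    1.3  ]
```

Call:
send_rows:
  moves:
    - {"dx":50,"dy":-37,"wz":-0.16,"claw":60}
    - {"dx":100,"dy":-75,"wz":-0.33,"claw":60}
    - {"dx":150,"dy":-112,"wz":-0.5,"claw":60}
    - {"dx":200,"dy":-150,"wz":-0.67,"claw":60}
    - {"dx":250,"dy":-187,"wz":-0.84,"claw":60}
    - {"dx":300,"dy":-225,"wz":-1.01,"claw":60}
    - {"dx":350,"dy":-262,"wz":-1.18,"claw":60}
    - {"dx":400,"dy":-300,"wz":-1.355,"claw":60}
  force: 60

```text
$.moves[0]: bad value
```

```bash
python3 -c "
from go import *
go((529,223,150),.117)"
```

```text
t 1.8 pos [ 196.016 -567.123  231.351] gap 0.9990512361934452 f [ 0.022 -0.826 -0.173] g 0.0 j [-1.456  0.104  0.097  1.564  0.     1.353]
R [[0.9451421346326467, 0.3266593711954017, 2.3500398585551106e-05], [0.32665937121145877, -0.9451421246612304, -0.00013925009782950852], [-2.3276132746351877e-05, 0.00013928776013556133, -0.9999999900285708]]
target (529, 223, 150) shift [ 572.821 -638.018   81.249]
rotvec [ 0.     0.    -1.355]
rotvec [ 0.    -0.     1.787]
```

All fields seem to be required.

Call:
send_rows:
  moves:
    - {"dx":50,"dy":-37,"dz":0,"wx":0,"wy":0,"wz":-0.16,"claw":60}
    - {"dx":100,"dy":-75,"dz":0,"wx":0,"wy":0,"wz":-0.33,"claw":60}
    - {"dx":150,"dy":-112,"dz":0,"wx":0,"wy":0,"wz":-0.5,"claw":60}
    - {"dx":200,"dy":-150,"dz":0,"wx":0,"wy":0,"wz":-0.67,"claw":60}
    - {"dx":250,"dy":-187,"dz":0,"wx":0,"wy":0,"wz":-0.84,"claw":60}
    - {"dx":300,"dy":-225,"dz":0,"wx":0,"wy":0,"wz":-1.01,"claw":60}
    - {"dx":350,"dy":-262,"dz":0,"wx":0,"wy":0,"wz":-1.18,"claw":60}
    - {"dx":400,"dy":-300,"dz":0,"wx":0,"wy":0,"wz":-1.355,"claw":60}
  force: 60

```text
time: 2.8
position: [476.9, -151.4, 231.6]
tcp_rot: [0.001, 0.662, 0.749, 0.0]
ft_force: [1.0, -0.8, 0.4]
finger_gap: 0.703
grasp_force: 0.0
```

```bash
python3 -c "
from go import *
go((529,223,150),.117)"
```

```text
t 2.8 pos [ 476.871 -151.368  231.61 ] gap 0.7031005461532172 f [ 0.958 -0.815  0.378] g 0.0 j [-0.569 -0.202 -0.199  1.572 -0.     0.879]
R [[-0.12224470133406287, 0.9924995667120527, 0.0009181895958530814], [0.9924996621768384, 0.1222453620296173, -0.0007014564205507585], [-0.000808439613020903, 0.0008255535330693826, -0.9999993324431555]]
target (529, 223, 150) shift [365.254  97.435  81.395]
rotvec [0.001 0.001 0.006]
rotvec [-0.001  0.001 -3.136]
```

Call:
send_rows:
  moves:
    - {"dx":55,"dy":15,"dz":5,"wx":0,"wy":0,"wz":0.006,"claw":50}
    - {"dx":110,"dy":29,"dz":15,"wx":0,"wy":0,"wz":0.006,"claw":50}
    - {"dx":165,"dy":44,"dz":25,"wx":0,"wy":0,"wz":0.006,"claw":50}
    - {"dx":220,"dy":59,"dz":40,"wx":0,"wy":0,"wz":0.006,"claw":50}
    - {"dx":275,"dy":74,"dz":55,"wx":0,"wy":0,"wz":0.006,"claw":50}
    - {"dx":330,"dy":88,"dz":70,"wx":0,"wy":0,"wz":0.006,"claw":50}
    - {"dx":365,"dy":97.5,"dz":81,"wx":0,"wy":0,"wz":0.006,"claw":50}
    - {"dx":365,"dy":97.5,"dz":81,"wx":0,"wy":0,"wz":0.006,"claw":50}
  force: 60

```text
time: 3.8
position: [529.2, 222.9, 148.9]
tcp_rot: [-0.001, 0.666, 0.746, -0.001]
ft_force: [0.5, -0.6, -0.2]
finger_gap: 0.581
grasp_force: 0.0
```

```bash
python3 -c "
from go import *
go((529,223,66),.117)
for c in ('top','side'): cv2.imwrite(f'pics/{c}1.png',snapshot(c)[:,:,::-1])
a=cv2.imread('pics/side1.png')[215:365,260:440];b=cv2.imread('pics/top1.png')[150:270,190:334]
cv2.imwrite('pics/crop2.png',np.hstack([cv2.resize(a,(400,333)),cv2.resize(b,(400,333))]))
"
```

```text
t 3.8 pos [529.202 222.876 148.949] gap 0.581371530908796 f [ 0.539 -0.602 -0.229] g 0.0 j [ 0.171  0.028 -0.131  1.414  0.     1.627]
R [[-0.1141406080557998, 0.9934626642357984, -0.0019637622467059816], [0.9934646013264083, 0.11414055699057905, -0.00013842413498786393], [8.662570669651251e-05, -0.0019667280924607223, -0.9999980622364214]]
target (529, 223, 66) shift [ 0.139 -0.023 82.949]
rotvec [-0.002 -0.    -0.003]
rotvec [-0.     0.003  3.139]
```

View pics/crop2.png

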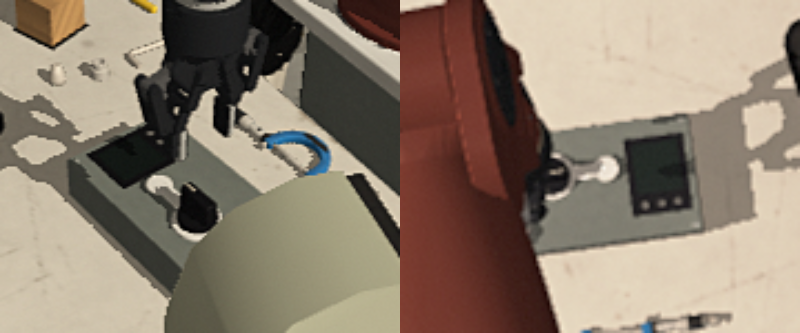

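The crops show the open fingers above and straddling the knob. The tips are near side-crop pixels (180,150) and (225,125), with the knob at (197,210) below. I'll descend.

Call:
send_rows:
  moves:
    - {"dx":0,"dy":0,"dz":25,"wx":0,"wy":0,"wz":0,"claw":50}
    - {"dx":0,"dy":0,"dz":50,"wx":0,"wy":0,"wz":0,"claw":50}
    - {"dx":0,"dy":0,"dz":68,"wx":0,"wy":0,"wz":0,"claw":50}
    - {"dx":0,"dy":0,"dz":82,"wx":0,"wy":0,"wz":0,"claw":40}
    - {"dx":0,"dy":0,"dz":82,"wx":0,"wy":0,"wz":0,"claw":25}
    - {"dx":0,"dy":0,"dz":82,"wx":0,"wy":0,"wz":0,"claw":5}
    - {"dx":0,"dy":0,"dz":82,"wx":0,"wy":0,"wz":0,"claw":5}
    - {"dx":0,"dy":0,"dz":82,"wx":0,"wy":0,"wz":0,"claw":5}
  force: 50

```text
time: 4.9
position: [529.9, 220.6, 69.0]
tcp_rot: [0.0, 0.667, 0.745, -0.0]
ft_force: [-5.8, -2.8, 3.7]
finger_gap: 0.15
grasp_force: 51.2
```

Call:
send_rows:
  moves:
    - {"dx":0,"dy":0,"dz":0,"wx":0,"wy":0,"wz":0.15,"claw":5}
    - {"dx":0,"dy":0,"dz":0,"wx":0,"wy":0,"wz":0.3,"claw":5}
    - {"dx":0,"dy":0,"dz":0,"wx":0,"wy":0,"wz":0.45,"claw":5}
    - {"dx":0,"dy":0,"dz":0,"wx":0,"wy":0,"wz":0.6,"claw":5}
  force: 50

```text
time: 5.4
position: [528.3, 220.8, 69.0]
tcp_rot: [-0.001, 0.858, 0.513, -0.002]
ft_force: [-14.7, -1.1, 10.2]
finger_gap: 0.15
grasp_force: 52.2
```

```bash
python3 -c "
from go import *
go((529,223,66),.117-.6); print(manip.observe()['moment'])"
```

```text
t 5.4 pos [528.289 220.787  68.966] gap 0.14989459192473928 f [-14.749  -1.092  10.247] g 52.24772572517395 j [ 0.167  0.061 -0.244  1.269  0.     2.232]
R [[0.47353056094549634, 0.8807708475300373, -0.0033944059662385385], [0.8807750668220575, -0.47353464474893986, -0.00047104893136073935], [-0.0020222549898591645, -0.0027666520770349115, -0.9999941280432805]]
target (529, 223, 66) shift [ 2.292 -0.414  2.962]
rotvec [-0.003  0.002 -0.01 ]
rotvec [0.003 0.004 3.131]
[-0.381  3.009  0.113]
```

Call:
send_rows:
  moves:
    - {"dx":-0.7,"dy":-1.2,"dz":0,"wx":0,"wy":0,"wz":0.15,"claw":5}
    - {"dx":-0.7,"dy":-1.2,"dz":0,"wx":0,"wy":0,"wz":0.3,"claw":5}
    - {"dx":-0.7,"dy":-1.2,"dz":0,"wx":0,"wy":0,"wz":0.45,"claw":5}
    - {"dx":-0.7,"dy":-1.2,"dz":0,"wx":0,"wy":0,"wz":0.58,"claw":5}
    - {"dx":-0.7,"dy":-1.2,"dz":0,"wx":0,"wy":0,"wz":0.58,"claw":5}
  force: 50

```text
time: 6.02
position: [527.0, 221.8, 69.0]
tcp_rot: [-0.001, 0.969, 0.248, -0.001]
ft_force: [-12.3, 4.1, 8.0]
finger_gap: 0.146
grasp_force: 51.8
```

Call:
send_rows:
  moves:
    - {"dx":0,"dy":0,"dz":0,"wx":0,"wy":0,"wz":0,"claw":55}
    - {"dx":0,"dy":0,"dz":0,"wx":0,"wy":0,"wz":0,"claw":55}
    - {"dx":0,"dy":0,"dz":0,"wx":0,"wy":0,"wz":0,"claw":55}
    - {"dx":0,"dy":0,"dz":-20,"wx":0,"wy":0,"wz":0,"claw":55}
    - {"dx":0,"dy":0,"dz":-60,"wx":0,"wy":0,"wz":0,"claw":55}
    - {"dx":0,"dy":0,"dz":-110,"wx":0,"wy":0,"wz":0,"claw":60}
    - {"dx":0,"dy":0,"dz":-140,"wx":0,"wy":0,"wz":0,"claw":60}
  force: 50

```text
time: 6.9
position: [529.7, 220.8, 212.8]
tcp_rot: [0.0, 0.969, 0.248, 0.002]
ft_force: [1.1, -0.3, -0.7]
finger_gap: 0.697
grasp_force: 0.0
```

```bash
python3 -c "
from go import *
go((470,-218,210))
for c in ('top','side'):
  cv2.imwrite(f'pics/{c}2.png',snapshot(c)[:,:,::-1])
  for t in ('aperture','driver_handle','button_top'): print(t,c,*[(r['p'],cam2w(r['at'],c)) for r in mark_of(t,c)[:1]])
a=cv2.imread('pics/side2.png')[255:355,280:400];b=cv2.imread('pics/top2.png')[150:270,190:334]
cv2.imwrite('pics/crop3.png',np.hstack([cv2.resize(a,(400,333)),cv2.resize(b,(400,333))]))
"
```

```text
t 6.9 pos [529.688 220.782 212.784] gap 0.6965607294767632 f [ 1.066 -0.331 -0.705] g 0.0 j [ 0.167  0.015 -0.028  1.523 -0.     2.807]
R [[0.8767535075726136, 0.4809211122065021, 0.004262721335020167], [0.4809231812321973, -0.876762534692235, 0.0005928857821460112], [0.00402252565214003, 0.0015302268160578094, -0.9999907388037499]]
target (470, -218, 210) shift [-263.363  355.998    2.27 ]
aperture top (0.98, array([537.502, 162.938,  49.091]))
driver_handle top (0.4, array([ 472.849, -217.889,  112.486]))
button_top top
aperture side (0.76, array([533.404, 161.408,  46.968]))
driver_handle side (0.52, array([ 471.3  , -217.644,  111.171]))
button_top side
```

View pics/crop3.png

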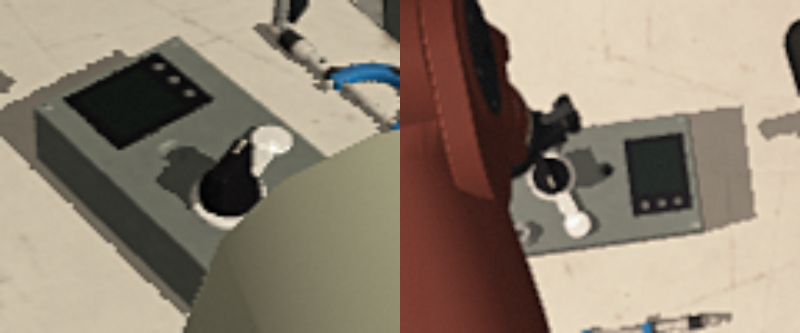

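The knob has clicked over. The shutter now points to side crop (270,140), and the open hole shows dark at top crop (605,171), which is about pixel (263.8,211.6). Next is the driver.

Call:
send_rows:
  moves:
    - {"dx":-35,"dy":47,"dz":0,"wx":0,"wy":0,"wz":0,"claw":60}
    - {"dx":-70,"dy":94,"dz":0,"wx":0,"wy":0,"wz":0,"claw":60}
    - {"dx":-105,"dy":142,"dz":0,"wx":0,"wy":0,"wz":0,"claw":60}
    - {"dx":-140,"dy":189,"dz":0,"wx":0,"wy":0,"wz":0,"claw":60}
    - {"dx":-175,"dy":236,"dz":0,"wx":0,"wy":0,"wz":0,"claw":60}
    - {"dx":-210,"dy":284,"dz":0,"wx":0,"wy":0,"wz":0,"claw":60}
    - {"dx":-242,"dy":327,"dz":0,"wx":0,"wy":0,"wz":0,"claw":60}
    - {"dx":-263,"dy":356,"dz":0,"wx":0,"wy":0,"wz":0,"claw":60}
  force: 50

```text
time: 8.3
position: [468.3, -219.9, 207.4]
tcp_rot: [-0.0, 0.969, 0.247, -0.0]
ft_force: [0.3, -0.7, -0.7]
finger_gap: 0.705
grasp_force: 0.0
```

```bash
python3 -c "
from go import *
go((470.5,-218,94),-1.069)
for c in ('top','side'):
  cv2.imwrite(f'pics/{c}3.png',snapshot(c)[:,:,::-1])
print('hole two-view',tri((263.6,211.3),'top',(331,299.1),'side'), onz((263.6,211.3),'top',50),onz((331,299.1),'side',50))
a=cv2.imread('pics/side3.png')[145:245,230:330];t=cv2.imread('pics/top3.png')
b=t[195:225,245:281]
cv2.imwrite('pics/crop4.png',np.hstack([cv2.resize(a,(380,380)),cv2.resize(b,(420,380),interpolation=cv2.INTER_NEAREST)]))
"
```

```text
t 8.3 pos [ 468.348 -219.937  207.388] gap 0.7047724565358802 f [ 0.323 -0.707 -0.706] g 0.0 j [-0.692 -0.151 -0.197  1.525 -0.     1.949]
R [[0.8775730212504225, 0.47944186469892014, -0.0010443885425032357], [0.47944261475527084, -0.8775729993290438, 0.0006403165270342638], [-0.0006095326359906093, -0.0010626488828242345, -0.9999992496233772]]
target (470.5, -218, 94) shift [  2.886  -0.548 113.387]
rotvec [-0.001  0.001 -0.002]
rotvec [0.001 0.002 3.14 ]
hole two-view (array([534.539, 163.503,  51.461]), np.float64(1.4890263751309774)) [534.092 164.089  50.   ] [534.322 161.776  50.   ]
```

View pics/crop4.png

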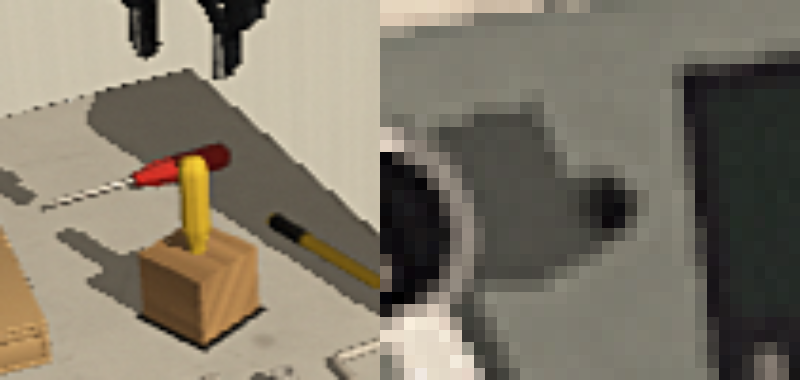

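The fingers stand over the driver, and the hole is at top pixel (264.2,210.8), giving about (535.2,162.5). I'll descend and grip.

Call:
send_rows:
  moves:
    - {"dx":3,"dy":-0.5,"dz":20,"wx":0,"wy":0,"wz":0,"claw":60}
    - {"dx":3,"dy":-0.5,"dz":50,"wx":0,"wy":0,"wz":0,"claw":60}
    - {"dx":3,"dy":-0.5,"dz":80,"wx":0,"wy":0,"wz":0,"claw":60}
    - {"dx":3,"dy":-0.5,"dz":105,"wx":0,"wy":0,"wz":0,"claw":55}
    - {"dx":3,"dy":-0.5,"dz":113,"wx":0,"wy":0,"wz":0,"claw":45}
    - {"dx":3,"dy":-0.5,"dz":113,"wx":0,"wy":0,"wz":0,"claw":35}
    - {"dx":3,"dy":-0.5,"dz":113,"wx":0,"wy":0,"wz":0,"claw":15}
    - {"dx":3,"dy":-0.5,"dz":113,"wx":0,"wy":0,"wz":0,"claw":15}
  force: 60

```text
time: 9.4
position: [472.3, -216.4, 96.3]
tcp_rot: [0.001, 0.969, 0.248, 0.0]
ft_force: [0.7, 1.3, 1.2]
finger_gap: 0.237
grasp_force: 58.7
```

```bash
python3 -c "
from go import *
go((470.5,-218,94),-1.069)"
```

```text
t 9.4 pos [ 472.335 -216.374   96.264] gap 0.23701962378943536 f [0.682 1.254 1.249] g 58.700496613436144 j [-0.682 -0.125 -0.376  1.318 -0.     1.958]
R [[0.8766898622499667, 0.4810543526997812, 0.0012630030598559207], [0.4810556194269016, -0.8766894762178573, -0.001026307292928035], [0.0006135519005360773, 0.0015073279185602772, -0.999998675757429]]
target (470.5, -218, 94) shift [-2.393  0.54   2.264]
rotvec [ 0.002 -0.001  0.   ]
rotvec [ 0.001  0.002 -3.142]
```

Call:
send_rows:
  moves:
    - {"dx":0,"dy":0,"dz":0,"wx":0,"wy":0,"wz":0,"claw":12}
    - {"dx":0,"dy":0,"dz":-10,"wx":0,"wy":0,"wz":0,"claw":12}
    - {"dx":0,"dy":0,"dz":-30,"wx":0,"wy":0,"wz":0,"claw":12}
    - {"dx":0,"dy":0,"dz":-55,"wx":0,"wy":0,"wz":0,"claw":12}
    - {"dx":0,"dy":0,"dz":-80,"wx":0,"wy":0,"wz":0,"claw":12}
    - {"dx":0,"dy":0,"dz":-105,"wx":0,"wy":0,"wz":0,"claw":12}
    - {"dx":0,"dy":0,"dz":-125,"wx":0,"wy":0,"wz":0,"claw":12}
  force: 70

```text
time: 10.28
position: [472.0, -216.4, 223.0]
tcp_rot: [0.001, 0.969, 0.248, 0.001]
ft_force: [1.2, -1.8, -0.3]
finger_gap: 0.233
grasp_force: 68.3
```

```bash
python3 -c "
from go import *
go((535.2,162.5,220),-1.069)"
```

```text
t 10.275 pos [ 472.013 -216.353  222.97 ] gap 0.23301458608198364 f [ 1.201 -1.791 -0.315] g 68.31902689940762 j [-0.682 -0.147 -0.166  1.55  -0.     1.958]
R [[0.8767880811930612, 0.48087474305857786, 0.0014636140669013083], [0.4808765697873599, -0.876787218377682, -0.00137779500282497], [0.0006207312885259943, 0.0019118519487883222, -0.9999979797553561]]
target (535.2, 162.5, 220) shift [ 237.581 -301.795    2.54 ]
rotvec [ 0.002 -0.001 -0.   ]
rotvec [-0.001 -0.003  3.141]
```

Call:
send_rows:
  moves:
    - {"dx":30,"dy":-38,"dz":0,"wx":0,"wy":0,"wz":0,"claw":12}
    - {"dx":65,"dy":-82,"dz":0,"wx":0,"wy":0,"wz":0,"claw":12}
    - {"dx":100,"dy":-127,"dz":0,"wx":0,"wy":0,"wz":0,"claw":12}
    - {"dx":135,"dy":-171,"dz":0,"wx":0,"wy":0,"wz":0,"claw":12}
    - {"dx":170,"dy":-216,"dz":0,"wx":0,"wy":0,"wz":0,"claw":12}
    - {"dx":205,"dy":-260,"dz":0,"wx":0,"wy":0,"wz":0,"claw":12}
    - {"dx":237.5,"dy":-302,"dz":2,"wx":0,"wy":0,"wz":0,"claw":12}
    - {"dx":237.5,"dy":-302,"dz":2,"wx":0,"wy":0,"wz":0,"claw":12}
  force: 70

```text
time: 11.28
position: [534.6, 166.1, 219.3]
tcp_rot: [-0.0, 0.968, 0.25, 0.0]
ft_force: [-0.1, -0.5, -0.2]
finger_gap: 0.237
grasp_force: 68.5
```

```bash
python3 -c "
from go import *
go((535.2,162.5,175),-1.069)
for c in ('side','top'):
  cv2.imwrite(f'pics/{c}4.png',snapshot(c)[:,:,::-1])
  for t in ('driver_tip','driver_handle','aperture'): print(t,c,*[(r['p'],cam2w(r['at'],c),proj(cam2w(r['at'],c),c)) for r in mark_of(t,c)[:1]])
print([proj((535,162.5,z),c) for c in ('side','top') for z in (130,50)])
a=cv2.imread('pics/side4.png')[210:350,270:410];b=cv2.imread('pics/top4.png')[160:260,210:310]
cv2.imwrite('pics/crop5.png',np.hstack([cv2.resize(a,(560,560)),cv2.resize(b,(240,560))]))
"
```

```text
t 11.275 pos [534.633 166.104 219.311] gap 0.23726188473357268 f [-0.077 -0.534 -0.159] g 68.48394518019632 j [ 0.067 -0.022 -0.054  1.538  0.     2.703]
R [[0.8746064272544455, 0.4848331816809742, 0.0006191496732839103], [0.484832989285073, -0.8746066422978894, 0.00044016964009811256], [0.0007549212639188133, -8.479100939897072e-05, -0.9999997114521434]]
target (535.2, 162.5, 175) shift [-1.285  3.431 44.31 ]
rotvec [-0.    -0.001  0.004]
rotvec [ 0.001 -0.    -3.137]
driver_tip side (0.67, array([529.939, 163.315, 134.295]), array([333.582, 270.717]))
driver_handle side (0.57, array([532.595, 164.684, 238.729]), array([333.671, 232.47 ]))
aperture side (0.8, array([533.307, 162.42 ,  45.708]), array([331.499, 300.47 ]))
driver_tip top
driver_handle top (0.16, array([398.864, 386.58 ,  -2.774]), array([195.027, 257.403]))
aperture top (0.89, array([536.006, 162.459,  47.103]), array([264.242, 210.775]))
[array([331.388, 272.778]), array([330.914, 299.395]), array([260.842, 207.752]), array([264.121, 210.993])]
```

View pics/crop5.png

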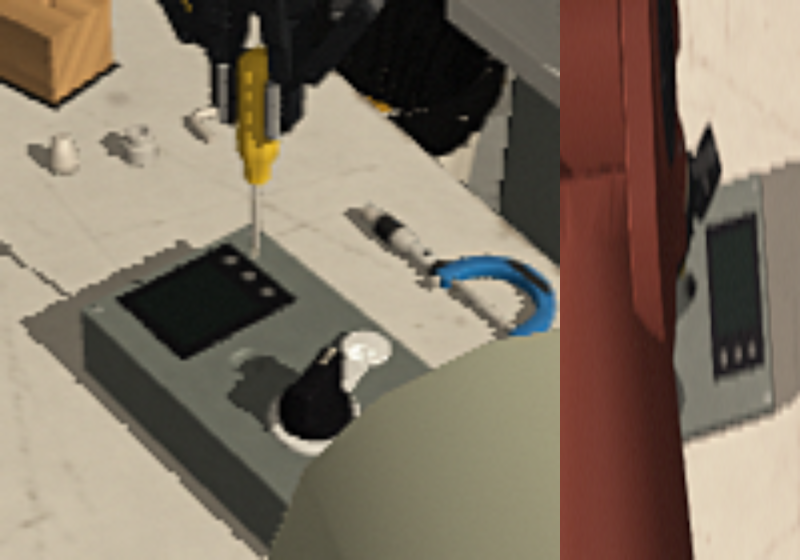

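The side crop shows the driver upright in the jaws, with its tip at about pixel (334,273.5) and the hole at about (330.5,298.5). The tip is a few mm off, so I'll correct, lower to just above the hole and look again.

Call:
send_rows:
  moves:
    - {"dx":0.5,"dy":3,"dz":10,"wx":0,"wy":0,"wz":0,"claw":12}
    - {"dx":0.7,"dy":5,"dz":28,"wx":0,"wy":0,"wz":0,"claw":12}
    - {"dx":0.7,"dy":5,"dz":45,"wx":0,"wy":0,"wz":0,"claw":12}
    - {"dx":0.7,"dy":5,"dz":58,"wx":0,"wy":0,"wz":0,"claw":12}
    - {"dx":0.7,"dy":5,"dz":62,"wx":0,"wy":0,"wz":0,"claw":12}
    - {"dx":0.7,"dy":5,"dz":62,"wx":0,"wy":0,"wz":0,"claw":12}
  force: 70

```text
time: 12.42
position: [537.7, 159.0, 156.2]
tcp_rot: [0.0, 0.969, 0.248, -0.0]
ft_force: [0.2, 0.6, -0.4]
finger_gap: 0.236
grasp_force: 68.5
```

```bash
python3 -c "
from go import *
go((535.2,162.5,175),-1.069)
for k in range(3):
  im=snapshot('side'); print(manip.observe()['position'])
  for t in ('driver_tip','driver_handle','aperture'): print(t,*[(r['p'],cam2w(r['at'],'side'),proj(cam2w(r['at'],'side'),'side')) for r in mark_of(t,'side')[:1]])
cv2.imwrite('pics/side5.png',im[:,:,::-1])
cv2.imwrite('pics/crop6.png',cv2.resize(im[255:315,300:380,::-1],(800,600),interpolation=cv2.INTER_NEAREST))
"
```

```text
t 12.425 pos [537.677 158.988 156.172] gap 0.23607349983339107 f [ 0.199  0.577 -0.362] g 68.45832644496113 j [ 0.054 -0.017 -0.163  1.425 -0.     2.694]
R [[0.8766569338134078, 0.48111599217057066, -0.00014991531511882186], [0.4811159805159202, -0.8766569463340845, -0.00010833468109709021], [-0.00018354584994328727, 2.2845695528483328e-05, -0.9999999828944974]]
target (535.2, 162.5, 175) shift [ -0.486  -4.27  -18.828]
rotvec [0. 0. 0.]
rotvec [-0.     0.    -3.141]
[537.943 158.995 156.668]
driver_tip (0.79, array([537.41 , 159.856,  67.86 ]), array([329.499, 293.349]))
driver_handle (0.68, array([538.469, 157.381, 173.458]), array([329.018, 256.467]))
aperture (0.83, array([532.413, 163.259,  47.03 ]), array([332.031, 300.133]))
[538.09  158.951 156.85 ]
driver_tip (0.8, array([533.982, 157.432,  68.487]), array([330.228, 291.987]))
driver_handle (0.66, array([535.894, 157.171, 171.963]), array([329.985, 256.577]))
aperture (0.94, array([531.52 , 161.765,  46.852]), array([332.017, 299.66 ]))
[537.867 158.909 156.46 ]
driver_tip (0.82, array([534.26 , 159.834,  71.886]), array([330.698, 291.548]))
driver_handle (0.62, array([535.599, 156.279, 174.524]), array([329.898, 255.372]))
aperture (0.76, array([531.151, 162.314,  47.812]), array([332.286, 299.441]))
```

View pics/crop6.png

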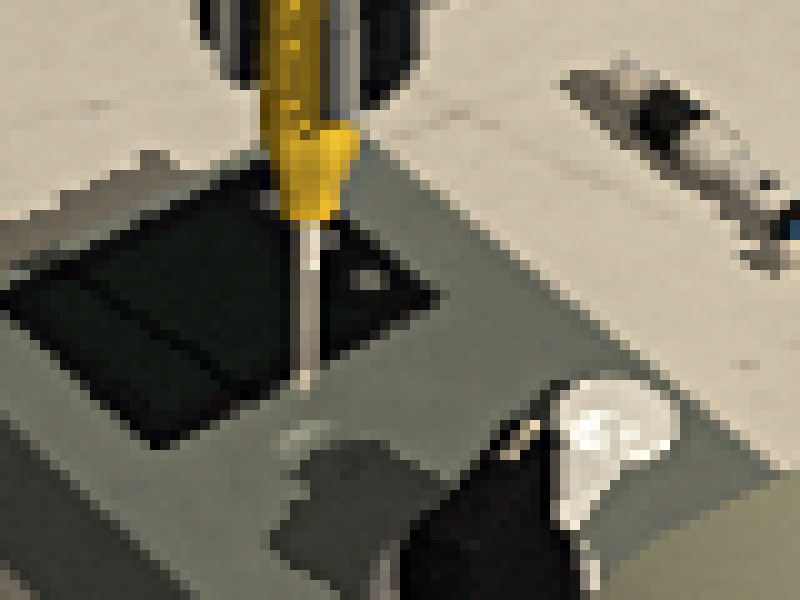

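The crop shows the tip at about pixel (330,293) and the hole around (331.5,299.6). I'll shift the tip about (-1.2,+4) mm in the world, then descend, using the contact height to tell whether the blade is in the hole.

Call:
send_rows:
  moves:
    - {"dx":0.9,"dy":-4.1,"dz":0,"wx":0,"wy":0,"wz":0,"claw":12}
    - {"dx":0.9,"dy":-4.1,"dz":0,"wx":0,"wy":0,"wz":0,"claw":12}
    - {"dx":0.9,"dy":-4.1,"dz":0,"wx":0,"wy":0,"wz":0,"claw":12}
  force: 70

```text
time: 13.4
position: [536.6, 163.0, 156.3]
tcp_rot: [0.0, 0.969, 0.248, -0.0]
ft_force: [-0.0, 0.4, 0.8]
finger_gap: 0.235
grasp_force: 68.5
```

```bash
python3 -c "
from go import *
go((536.5,163,156))
P={}
for k in range(5):
  im=snapshot('side')
  for t in ('driver_tip','aperture'):
    for r in mark_of(t,'side')[:1]: P.setdefault(t,[]).append(np.r_[cam2w(r['at'],'side'),proj(cam2w(r['at'],'side'),'side')])
for t in P: print(t,np.mean(P[t],0))
print(manip.observe()['position'])
cv2.imwrite('pics/side6.png',im[:,:,::-1])
"
```

```text
t 13.4 pos [536.564 163.031 156.265] gap 0.2347394428449967 f [-0.022  0.419  0.767] g 68.45550516271032 j [ 0.062 -0.017 -0.163  1.425 -0.     2.701]
R [[0.8765957805304379, 0.4812274273597575, 2.6700977801473435e-05], [0.4812274264836163, -0.8765957716873958, -0.00013061292104646783], [-3.9448555734444194e-05, 0.0001273439783040881, -0.9999999911136617]]
target (536.5, 163, 156) shift [-0.071 -0.003  0.265]
driver_tip [533.28  163.953  69.258 332.009 293.322]
aperture [519.446  85.751  37.587 321.856 285.186]
[536.57  162.949 156.269]
```

Call:
send_rows:
  moves:
    - {"dx":0,"dy":0,"dz":4,"wx":0,"wy":0,"wz":0,"claw":12}
    - {"dx":0,"dy":0,"dz":8,"wx":0,"wy":0,"wz":0,"claw":12}
    - {"dx":0,"dy":0,"dz":12,"wx":0,"wy":0,"wz":0,"claw":12}
    - {"dx":0,"dy":0,"dz":16,"wx":0,"wy":0,"wz":0,"claw":12}
    - {"dx":0,"dy":0,"dz":20,"wx":0,"wy":0,"wz":0,"claw":12}
    - {"dx":0,"dy":0,"dz":20,"wx":0,"wy":0,"wz":0,"claw":12}
  force: 70

```text
time: 14.9
position: [536.4, 162.9, 135.8]
tcp_rot: [-0.0, 0.969, 0.248, -0.0]
ft_force: [0.1, -0.1, -0.4]
finger_gap: 0.234
grasp_force: 68.5
```

Call:
send_rows:
  moves:
    - {"dx":0,"dy":0,"dz":3,"wx":0,"wy":0,"wz":0,"claw":12}
    - {"dx":0,"dy":0,"dz":6,"wx":0,"wy":0,"wz":0,"claw":12}
    - {"dx":0,"dy":0,"dz":9,"wx":0,"wy":0,"wz":0,"claw":12}
    - {"dx":0,"dy":0,"dz":12,"wx":0,"wy":0,"wz":0,"claw":12}
    - {"dx":0,"dy":0,"dz":15,"wx":0,"wy":0,"wz":0,"claw":12}
    - {"dx":0,"dy":0,"dz":15,"wx":0,"wy":0,"wz":0,"claw":12}
  force: 70

```text
time: 15.65
position: [536.4, 162.9, 120.9]
tcp_rot: [0.0, 0.969, 0.248, -0.0]
ft_force: [0.1, 0.5, -0.8]
finger_gap: 0.232
grasp_force: 68.5
```

Call:
send_rows:
  moves:
    - {"dx":0,"dy":0,"dz":1.5,"wx":0,"wy":0,"wz":0,"claw":12}
    - {"dx":0,"dy":0,"dz":3,"wx":0,"wy":0,"wz":0,"claw":12}
    - {"dx":0,"dy":0,"dz":4,"wx":0,"wy":0,"wz":0,"claw":12}
    - {"dx":0,"dy":0,"dz":4,"wx":0,"wy":0,"wz":0,"claw":12}
  force: 80

```text
time: 16.15
position: [536.7, 162.9, 117.5]
tcp_rot: [0.0, 0.969, 0.248, 0.0]
ft_force: [0.3, 0.4, 2.3]
finger_gap: 0.231
grasp_force: 78.4
```

Call:
send_rows:
  moves:
    - {"dx":0,"dy":0,"dz":1,"wx":0,"wy":0,"wz":0,"claw":12}
    - {"dx":0,"dy":0,"dz":2,"wx":0,"wy":0,"wz":0,"claw":12}
    - {"dx":0,"dy":0,"dz":3,"wx":0,"wy":0,"wz":0,"claw":12}
    - {"dx":0,"dy":0,"dz":3,"wx":0,"wy":0,"wz":0,"claw":12}
  force: 80

```text
time: 16.65
position: [536.8, 163.0, 114.7]
tcp_rot: [0.0, 0.969, 0.248, 0.0]
ft_force: [0.2, 0.8, 5.4]
finger_gap: 0.235
grasp_force: 79.0
```

Call:
send_rows:
  moves:
    - {"dx":0,"dy":0,"dz":1,"wx":0,"wy":0,"wz":0,"claw":12}
    - {"dx":0,"dy":0,"dz":2,"wx":0,"wy":0,"wz":0,"claw":12}
    - {"dx":0,"dy":0,"dz":2,"wx":0,"wy":0,"wz":0,"claw":12}
    - {"dx":0,"dy":0,"dz":2,"wx":0,"wy":0,"wz":0,"claw":12}
  force: 80

```text
time: 17.15
position: [537.4, 163.1, 114.1]
tcp_rot: [0.0, 0.969, 0.248, 0.001]
ft_force: [-3.4, 0.0, 14.8]
finger_gap: 0.236
grasp_force: 79.9
```

At its stop: the force jumped to 15 N while travel stalled, about 5 mm after first contact. I'll hold 0.75 s and check with one last picture.

Call:
send_rows:
  moves:
    - {"dx":0,"dy":0,"dz":0,"wx":0,"wy":0,"wz":0,"claw":12}
    - {"dx":0,"dy":0,"dz":0,"wx":0,"wy":0,"wz":0,"claw":12}
    - {"dx":0,"dy":0,"dz":0,"wx":0,"wy":0,"wz":0,"claw":12}
    - {"dx":0,"dy":0,"dz":0,"wx":0,"wy":0,"wz":0,"claw":12}
    - {"dx":0,"dy":0,"dz":0,"wx":0,"wy":0,"wz":0,"claw":12}
    - {"dx":0,"dy":0,"dz":0,"wx":0,"wy":0,"wz":0,"claw":12}
  force: 80

```text
time: 17.9
position: [537.4, 163.1, 114.1]
tcp_rot: [0.0, 0.969, 0.248, 0.001]
ft_force: [-3.3, 0.2, 14.1]
finger_gap: 0.232
grasp_force: 79.9
```

```bash
python3 -c "
from go import *
im=snapshot('side'); go((535,162.5,114))
cv2.imwrite('pics/crop7.png',cv2.resize(im[235:325,290:410,::-1],(800,600),interpolation=cv2.INTER_NEAREST))
"
```

```text
t 17.95 pos [537.375 163.084 114.092] gap 0.23304138938162908 f [-2.301  0.28  14.466] g 79.8836322245188 j [ 0.062 -0.005 -0.227  1.346  0.     2.701]
R [[0.8766462859074036, 0.4811296715848522, 0.0023512816520344913], [0.48113066194755083, -0.876648880672575, 0.0001617078638684036], [0.0021390508798376927, 0.0009895130994062294, -0.999997222658723]]
target (535, 162.5, 114) shift [-2.363 -0.631  0.086]
```

View pics/crop7.png

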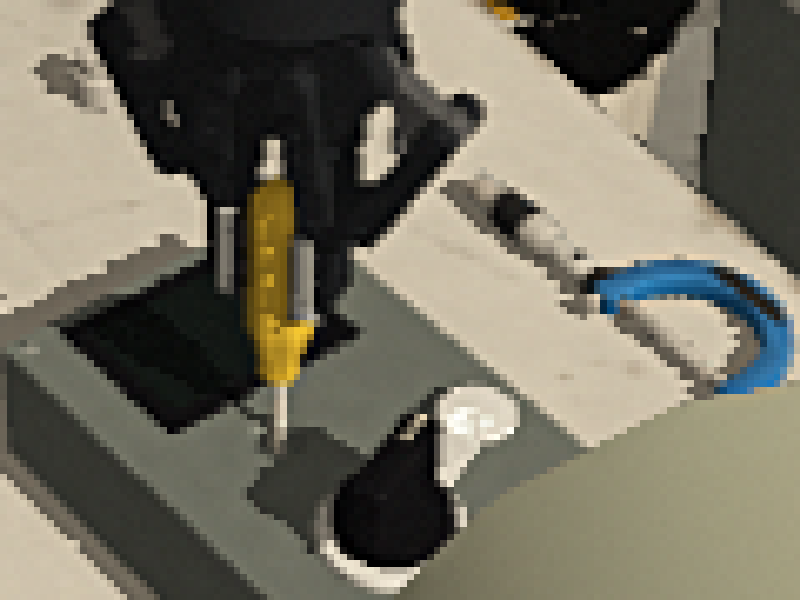

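The blade goes into the hole at crop (278,450), about pixel (331.7,302.5). The driver is upright in the jaws, the shutter is swung clear at (475,410), and the push is steady at 14 N. Handing in.

```bash
python3 -c "
from plant import workorder
print(workorder.finish_job())"
```

```text
the job is handed in; nothing more can be done
None
```

I handed the job in with the knob clicked over and the shutter clear of the hole, and the gripped screwdriver upright in the hole, holding the button at its stop with about 14 N; the hand-in returned no verdict.

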